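Count a row of eggs and mark the tally

TASK

Count the full row of five eggs in the tray: point down at each egg in turn with the fingertips, a finger's breadth (about 15 mm) above it and pausing about half a second over each, beginning at the end of the row farther from the bead tally and working towards it, without touching any egg. Then mark the count: with the fingertips push the free bead of the tally along its rod right up against the two beads already counted, and let go of it. Lift nothing, and leave the two eggs in the far row and the basket where they are.

Things in the scene. Friction and masses are not known exactly. Their poses are not given: they have to be found in the camera images.
- egg0: brown hen's egg, number 1 of the row of five, counting from the robot's left (+y) to its right; it stands upright, loose, in a cup of the grey pulp tray; 58 mm high, 44 mm across; origin at the lowest point of the egg, z up through its top, 58 mm above the origin. The eggs of the row stand 48 mm apart in a straight line; the tray's pulp peaks between them end 38 mm above the table, the egg tops about 71 mm above it
- egg1: brown hen's egg, number 2 of the row of five, counting from the robot's left (+y) to its right; it stands upright, loose, in a cup of the grey pulp tray; 58 mm high, 44 mm across; origin at the lowest point of the egg, z up through its top, 58 mm above the origin. The eggs of the row stand 48 mm apart in a straight line; the tray's pulp peaks between them end 38 mm above the table, the egg tops about 71 mm above it
- egg2: brown hen's egg, number 3 of the row of five, counting from the robot's left (+y) to its right; it stands upright, loose, in a cup of the grey pulp tray; 58 mm high, 44 mm across; origin at the lowest point of the egg, z up through its top, 58 mm above the origin. The eggs of the row stand 48 mm apart in a straight line; the tray's pulp peaks between them end 38 mm above the table, the egg tops about 71 mm above it
- egg3: brown hen's egg, number 4 of the row of five, counting from the robot's left (+y) to its right; it stands upright, loose, in a cup of the grey pulp tray; 58 mm high, 44 mm across; origin at the lowest point of the egg, z up through its top, 58 mm above the origin. The eggs of the row stand 48 mm apart in a straight line; the tray's pulp peaks between them end 38 mm above the table, the egg tops about 71 mm above it
- egg4: brown hen's egg, number 5 of the row of five, counting from the robot's left (+y) to its right; it stands upright, loose, in a cup of the grey pulp tray; 58 mm high, 44 mm across; origin at the lowest point of the egg, z up through its top, 58 mm above the origin. The eggs of the row stand 48 mm apart in a straight line; the tray's pulp peaks between them end 38 mm above the table, the egg tops about 71 mm above it
- spare0: one of two more eggs (same size and origin as the row's) standing apart in the tray's far row, 96 mm beyond the row of five, at the robot's left end; not to be counted
- spare1: one of two more eggs (same size and origin as the row's) standing apart in the tray's far row, 96 mm beyond the row of five, at the right of the middle; not to be counted
- tally: bead tally, fixed to the table at the left or the right of the egg tray: a light wooden board 270 x 70 x 10 mm, with a steel rod (5 mm thick, axis 36 mm above the table) along its middle between two posts 42 mm high at its ends, and three dark wooden beads on the rod. Origin at the centre of the board's underside, on the table; x runs along the rod, roughly away from the robot, towards the end with the two counted beads (centres 79 and 104 mm from the origin), z up
- bead_mid (a point): centre of the free bead, on the rod's axis: a dark wooden disc 48 mm in diameter and 24 mm thick along the rod, its top 60 mm above the table; the one bead that can move. Its axes are the tally's: it slides along +x
- bead (a joint): how far the free bead has been slid along the rod, m: 0 at the end nearer the robot, 0.110 when it meets the two counted beads. It slides with about 1 N of friction, stays where it is left, and cannot go further than 0.110
- basket: round blue plastic basket heaped with white eggs, 150 mm across, 87 mm high, loose, on the other side of the tray from the tally; origin at the centre of its underside; a bystander
Things that resemble listed ones, but are neither listed nor needed, are in the scene too. What is shaped like the egg2 but red is not meant. What is shaped like the egg4 but blue is not meant.

How it is judged (in metres and radians):
On the way, in this order (a step that is already met when the one before it is completed fails the run):
1. pause with the fingertips close above the first egg of the full row, counted from the end farther from the tally (((world y of tally above 0 m and (horizontal distance between the grasp point and egg4 below 0.02 m and z of the grasp point in the frame of egg4 between 0.07 and 0.113 m)) or (not (world y of tally above 0 m) and (horizontal distance between the grasp point and egg0 below 0.02 m and z of the grasp point in the frame of egg0 between 0.07 and 0.113 m)))), for 0.3 s.
2. pause with the fingertips close above the second egg of the full row, counted from the end farther from the tally (((world y of tally above 0 m and (horizontal distance between the grasp point and egg3 below 0.02 m and z of the grasp point in the frame of egg3 between 0.07 and 0.113 m)) or (not (world y of tally above 0 m) and (horizontal distance between the grasp point and egg1 below 0.02 m and z of the grasp point in the frame of egg1 between 0.07 and 0.113 m)))), for 0.3 s.
3. pause with the fingertips close above the third egg of the full row, counted from the end farther from the tally (((world y of tally above 0 m and (horizontal distance between the grasp point and egg2 below 0.02 m and z of the grasp point in the frame of egg2 between 0.07 and 0.113 m)) or (not (world y of tally above 0 m) and (horizontal distance between the grasp point and egg2 below 0.02 m and z of the grasp point in the frame of egg2 between 0.07 and 0.113 m)))), for 0.3 s.
4. pause with the fingertips close above the fourth egg of the full row, counted from the end farther from the tally (((world y of tally above 0 m and (horizontal distance between the grasp point and egg1 below 0.02 m and z of the grasp point in the frame of egg1 between 0.07 and 0.113 m)) or (not (world y of tally above 0 m) and (horizontal distance between the grasp point and egg3 below 0.02 m and z of the grasp point in the frame of egg3 between 0.07 and 0.113 m)))), for 0.3 s.
5. pause with the fingertips close above the fifth egg of the full row, counted from the end farther from the tally (((world y of tally above 0 m and (horizontal distance between the grasp point and egg0 below 0.02 m and z of the grasp point in the frame of egg0 between 0.07 and 0.113 m)) or (not (world y of tally above 0 m) and (horizontal distance between the grasp point and egg4 below 0.02 m and z of the grasp point in the frame of egg4 between 0.07 and 0.113 m)))), for 0.3 s.
6. slide the free bead up against the two counted beads (value of joint bead above 0.104 m), for 0.2 s.
At the end, for the whole second after the job is handed in: The free bead stands within 6 mm of the counted beads, untouched; every egg is within 10 mm, and the basket within 20 mm, of where they stood (value of joint bead above 0.104 m and contact force between each of the arm, the fingers and tally below 0.1 N and distance of each of egg0, egg1, egg2, egg3, egg4, spare0, spare1 from where it was at the start of the episode below 0.01 m and distance of basket from where it was at the start of the episode below 0.02 m).
It fails at once if an egg in the tray is touched by the robot (more than 0.5 N) (contact force between any of the fingers, the arm and egg0 above 0.5 N or contact force between any of the fingers, the arm and egg1 above 0.5 N or contact force between any of the fingers, the arm and egg2 above 0.5 N or contact force between any of the fingers, the arm and egg3 above 0.5 N or contact force between any of the fingers, the arm and egg4 above 0.5 N or contact force between any of the fingers, the arm and spare0 above 0.5 N or contact force between any of the fingers, the arm and spare1 above 0.5 N).
It fails at once if an egg is shifted or lifted by more than 10 mm, or the basket by more than 20 mm (not (distance of each of egg0, egg1, egg2, egg3, egg4, spare0, spare1 from where it was at the start of the episode below 0.01 m and distance of basket from where it was at the start of the episode below 0.02 m)).
It also fails if it takes over 54 s, if anything falls off the work surface, if the arm or the gripper's body presses on something with over 40 N, if the wrist force passes 120 N, or if a joint passes its speed limit or range.

ROBOT

A 6-joint arm with a two-finger parallel gripper is mounted at the origin on the work surface. World frame = base frame: x ahead of the robot, y to its left, z up, the work surface at z = 0. Lengths are in m, angles in degrees, forces in N, time in s.
With the tool pointing down it reaches from about 0.275 to 0.75 m from the base axis. Payload 10.2 kg.
Tool frame: the origin (TCP) lies midway between the tips of the shut fingers; the grasp point (between the pads) lies 19 mm behind it; z points along the fingers, y is the line along which they close (so a half turn about z gives the same grasp; the last joint's range is limited). The gripper opens to 88 mm and grips with 3 to 60 N. Pads are 18 mm wide; open, the fingers measure 123 mm over their backs; the gripper's body (75 mm by 187 mm) begins 45 mm behind the grasp point.
Start: joints at [-82.242, 17.928, 85.812, -0, 76.261, -12.8], TCP at [0.184, -0.492, 0.239] pointing down, gripper open.
Joint ranges: [-168.41, 168.41], [-55.51, 124.54], [10.69, 146.95], [-70.63, 250.63], [1, 178], [-165.06, 165.06]. Speed limits (degrees/s): [136.94, 136.94, 172.46, 180, 180, 180].

INTERFACE

Orientations are given as [roll, pitch, yaw] about the fixed x, y, z axes, in that order (R = Rz(yaw) Ry(pitch) Rx(roll)).
In Python, from plant import robot, viewer gives the robot as it stands. The module is installed in compiled form; this text tells all that it offers.
- The arm moves only by the tool play_rows, never from a script. Its argument "steps" is a list of rows, each an object with "offset": the shift along the tool's x, y, z in cm, a list of three; "spin": the turn about the tool's z in degrees. A call has exactly 10 rows; each row shifts and turns the commanded pose from where the row before left it, along the tool's axes as they then stand; what a row does not reach is not made up. A row lasts 1/8 s, in which the tool goes at most 62.5 mm and 10.7 degrees, less where a joint would pass 70% of its speed; a pose out of reach is approached as far as the arm can. A call with a gripper value outside its range is refused whole. "jaw" is the closure in counts, from 0 (fully open) to 255 (shut), set as the call begins (left out, the last holds). The fingers move at their own pace and stop on an object; "newtons" is the grip in N (left out, the last holds). Time passes only in rows, so rows that do not move let the fingers close, or fill a call up. It gives the time, the measured TCP pose, the force, the opening and the grip force at its end, in the units of the state.
- robot.get_state(): the state, without advancing time (a new reading comes with each control period).
- viewer.camera(name): name is "side" or "top"; returns the picture (420x560x3 uint8, red, green, blue); there is no depth.
- viewer.camera_model(name): a dict with "fx", "fy", "cx", "cy" (pixels), "R" (3x3) and "t" (3): a world point X has camera coordinates R X + t. Camera axes: x right, y down, z forward; pixel columns grow to the right and rows downward; lengths in m; the calibration is good to about 2 mm. A picture is of the moment at which its call begins. camera_model takes no time and is no camera call.
- robot.sign_off(): hands the job in; it is judged then, once.
The state is a dict: "clock": time; "qpos": joint angles; "qd": joint speeds; "tau": joint torques, N m; "ee_pos": TCP position; "ee_rot": TCP orientation; "wrist_force": force on the tool from outside, world axes, zero at the start; "torque": the same for the moment, N m; "grip_width": opening from 0.0 (shut) to 1.0 (fully open); "finger_force": force on a finger pad.
Only numpy, scipy, OpenCV 4.12 (cv2) and the standard library are available. Lean on these libraries where they do the work, as an engineer would, in place of code of your own. Each camera call takes 0.05 s, during which the arm holds its last target. There are 200 camera calls.

## Working session

There is one attempt and no reset: what is moved stays moved. The work goes in short steps, Python scripts to look and compute and a tool call to move; the robot and the scene stay as the last step left them, time stands still between calls to the robot, and variables do not carry over. Pictures are saved under pics/ and viewed, at most 10 in all, crops included, and the job is handed in when it is done.

Besides the shell and the picture viewer there is one more tool, called after "Emit:" as a command line: name --argument value ..., lists and objects as JSON in quotes. play_rows: Moves the arm, as the interface text tells. Its arguments: {"type":"object","properties":{"steps":{"type":"array"},"jaw":{"type":"number"},"newtons":{"type":"number"}},"required":["steps"]}

```bash
mkdir -p pics; python3 - <<'E'
from plant import robot, viewer
import cv2,numpy as np
for n in("top","side"):
    cv2.imwrite(f"pics/{n}0.png",cv2.resize(viewer.camera(n)[:,:,::-1],(800,600),interpolation=cv2.INTER_CUBIC))
    m=viewer.camera_model(n); print(n,m, -np.array(m["R"]).T@m["t"])
print(robot.get_state())
E
```

```text
top {'fx': 430.97353824340456, 'fy': 430.97353824340456, 'cx': 278.60804485715784, 'cy': 211.40043451653497, 'R': array([[-0.02701746, -0.99945542, -0.01894526],
       [-0.99156896,  0.02919738, -0.12624781],
       [ 0.12673221,  0.01537464, -0.99181781]]), 't': array([0.03051033, 0.5300356 , 0.83895625])} [0.42006839 0.00211942 0.89958561]
side {'fx': 403.653258153279, 'fy': 403.653258153279, 'cx': 285.07947726616896, 'cy': 215.8407911367713, 'R': array([[-0.9618227 , -0.27354397,  0.0084138 ],
       [-0.19883447,  0.67734687, -0.70828389],
       [ 0.18804772, -0.68291648, -0.70587757]]), 't': array([0.49058187, 0.1660049 , 0.78019423])} [0.35814653 0.55456031 0.66417254]
{'clock': 0.1, 'qpos': array([-8.22435827e+01,  1.79568066e+01,  8.58490833e+01, -1.53465078e-03,
        7.62592993e+01, -1.27979169e+01]), 'qd': array([-0.14289271,  0.01052629, -0.04785478,  0.05864871,  0.00882857,
       -0.09787   ]), 'tau': array([ 3.17028222e-03, -4.02807891e+01, -2.52646905e+01,  6.95724925e-02,
        3.42042942e-02, -5.55510667e-05]), 'ee_pos': array([ 0.184295  , -0.49136303,  0.23821698]), 'ee_rot': array([-1.79936100e+02, -1.29869686e-02,  2.05546923e+01]), 'wrist_force': array([-0.10916046, -0.09891944, -0.84999797]), 'torque': array([0.06744761, 0.01335199, 0.04865166]), 'finger_force': 0.0, 'grip_width': 0.9995804485938677}
```

View pics/top0.png

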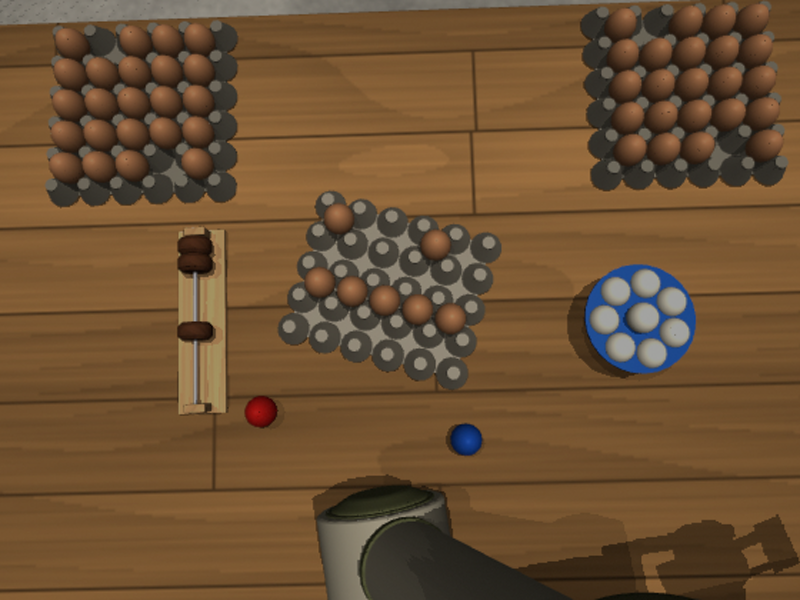

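View pics/side0.png

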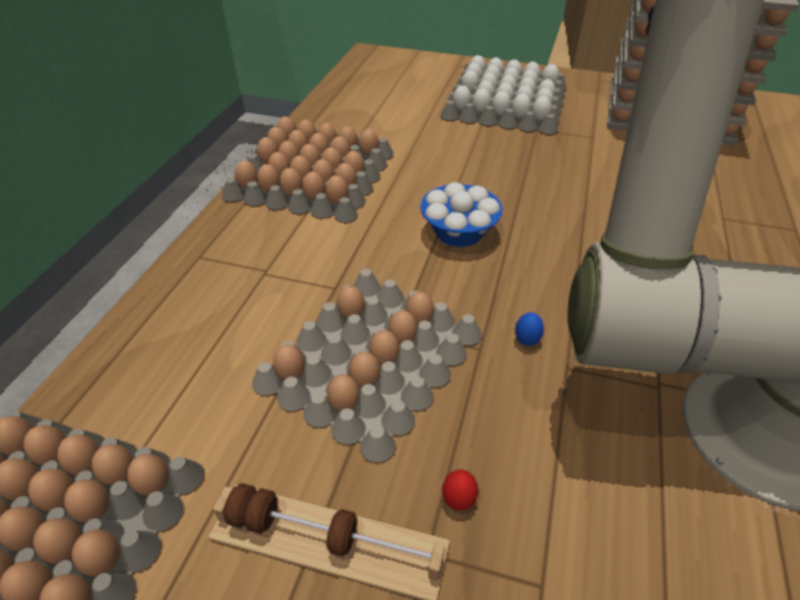

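The top view shows the tally on the left (+y), with its board spanning (178–227, 230–413) and its free bead at (195,331). The row of five brown eggs runs from (320,282) to (451,318), with spare eggs at (339,218) and (435,243). The count therefore starts at egg4, (451,318). The red egg (261,411), the blue egg (466,440) and the full trays at the back are all decoys, since none is in the middle tray's row of five.

```bash
cat > h.py <<'E'
import numpy as np
from plant import robot, viewer
s=.7
def ray(n,u,v):
    m=viewer.camera_model(n);R=np.array(m["R"]);C=-R.T@m["t"]
    return C,R.T@np.array([(u*s-m["cx"])/m["fx"],(v*s-m["cy"])/m["fy"],1])
def at(n,p,z):
    C,d=ray(n,*p);return C+d*(z-C[2])/d[2]
def tri(a,b):
    A=[];B=[]
    for n,p in(("top",a),("side",b)):
        C,d=ray(n,*p);d/=np.linalg.norm(d);P=np.eye(3)-np.outer(d,d);A.append(P);B.append(P@C)
    return np.linalg.lstsq(np.vstack(A),np.hstack(B),rcond=None)[0]
E
python3 - <<'E'
from h import *
import cv2
np.set_printoptions(precision=4,suppress=True)
t=[(320,282),(352,291),(385,300),(418,309),(451,318),(339,218),(435,243)]
d=[(343,392),(364,367),(384,346),(403,324),(420,305),(288,361),(350,300)]
for a,b in zip(t,d):print(tri(a,b),at("top",a,.045)[:2],at("side",b,.045)[:2])
print("bead",tri((195,331),(342,532)),at("top",(195,331),.04))
print("board",[at("top",p,.01)[:2] for p in((179,412),(226,412),(226,230),(179,230))])
print("rod",at("top",(197,405),.036),at("top",(195,275),.036))
T=viewer.camera("top")[:,:,::-1][150:300,110:190]; S=viewer.camera("side")[:,:,::-1][330:420,140:320]
T=cv2.resize(T,None,fx=4,fy=4,interpolation=3);S=cv2.resize(S,None,fx=2.6,fy=2.6,interpolation=3)
I=np.zeros((600,800,3),np.uint8);I[:,:320]=T;I[:S.shape[0],325:325+S.shape[1]]=S
cv2.imwrite("pics/crop1.png",I)
E
```

```text
[0.5631 0.1257 0.0378] [0.5609 0.1245] [0.5619 0.1307]
[0.5486 0.0801 0.0419] [0.5467 0.0796] [0.549  0.0826]
[0.5344 0.0339 0.04  ] [0.5326 0.0335] [0.5341 0.0381]
[ 0.5196 -0.0122  0.0439] [ 0.5186 -0.0123] [ 0.5202 -0.0111]
[ 0.5056 -0.0577  0.0443] [ 0.5046 -0.0578] [ 0.5064 -0.0569]
[0.6555 0.0973 0.0386] [0.6525 0.0963] [0.6538 0.102 ]
[ 0.613  -0.0392  0.0428] [ 0.6119 -0.0392] [ 0.6128 -0.0371]
bead [0.4985 0.3046 0.0341] [0.4972 0.3023 0.04  ]
board [array([0.384 , 0.3342]), array([0.3823, 0.2664]), array([0.6491, 0.2687]), array([0.6514, 0.339 ])]
rod [0.3941 0.2994 0.036 ] [0.5779 0.3049 0.036 ]
```

View pics/crop1.png

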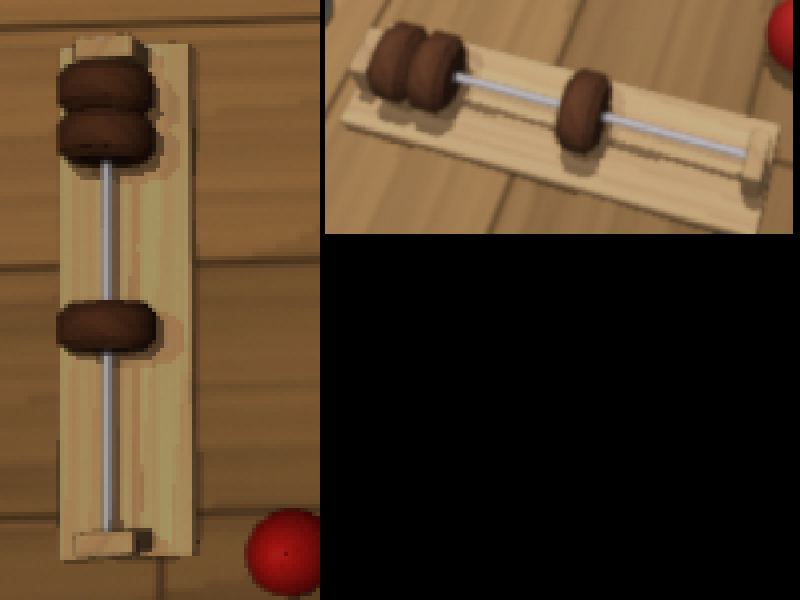

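The crop shows the free bead alone at about (107,327) in the left part, with a gap of about 137 px to the two counted beads. I'll shut the jaw, square the tool to the rod and go above egg4.

Emit:
play_rows --steps '[{"offset":[0,0,0],"spin":10},{"offset":[0,0,0],"spin":9.5},{"offset":[3,-4,0],"spin":0},{"offset":[3,-4,0],"spin":0},{"offset":[3,-4,0],"spin":0},{"offset":[3,-4,0],"spin":0},{"offset":[3,-4,0],"spin":0},{"offset":[3,-4,0],"spin":0},{"offset":[3,-4,0],"spin":0},{"offset":[3,-4,0],"spin":0}]' --jaw 255 --newtons 5

```text
clock: 1.45
ee_pos: [0.4191, -0.1657, 0.2388]
ee_rot: [180.0, -0.0, 1.1]
wrist_force: [0.3, -0.2, -0.8]
grip_width: 0.004
finger_force: 0.0
```

Emit:
play_rows --steps '[{"offset":[2.2,-2.7,0],"spin":0},{"offset":[2.2,-2.7,0],"spin":0},{"offset":[2.2,-2.7,1],"spin":0},{"offset":[2.2,-2.6,2],"spin":0},{"offset":[0,0,3],"spin":0},{"offset":[0,0,3],"spin":0},{"offset":[0,0,2],"spin":0},{"offset":[0,0,1],"spin":0},{"offset":[0,0,0],"spin":0},{"offset":[0,0,0],"spin":0}]'

```text
clock: 2.7
ee_pos: [0.5048, -0.0587, 0.1195]
ee_rot: [180.0, -0.1, 1.1]
wrist_force: [0.1, 0.4, 0.3]
grip_width: 0.007
finger_force: 0.0
```

```bash
python3 - <<'E'
from h import *
import cv2
T=viewer.camera("top")[:,:,::-1][120:270,180:360]; S=viewer.camera("side")[:,:,::-1][150:300,200:380]
I=np.hstack([cv2.resize(x,(400,333),interpolation=3) for x in(T,S)])
cv2.imwrite("pics/c2.png",I)
E
```

```text
(no output)
```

View pics/c2.png

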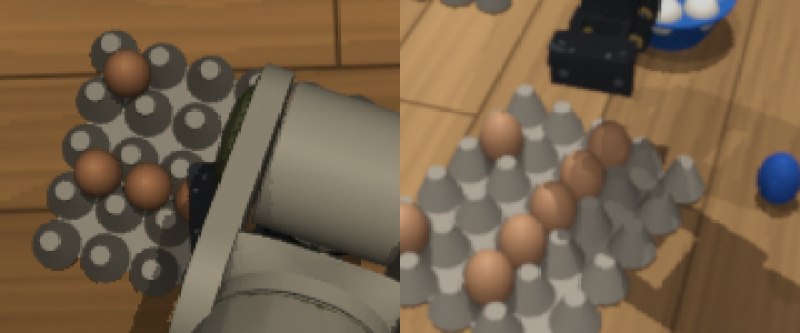

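The side view shows the shut fingertips at crop (592,85), hanging over the end egg at (609,145), with clear space between. I'll descend and then point at one egg per call.

Emit:
play_rows --steps '[{"offset":[0,0,1.5],"spin":0},{"offset":[0,0,1.3],"spin":0},{"offset":[0,0,0.5],"spin":0},{"offset":[0,0,0],"spin":0},{"offset":[0,0,0],"spin":0},{"offset":[0,0,0],"spin":0},{"offset":[0,0,0],"spin":0},{"offset":[0,0,0],"spin":0},{"offset":[0.7,-2.3,0],"spin":0},{"offset":[0.8,-2.3,0],"spin":0}]'

```text
clock: 4.05
ee_pos: [0.5187, -0.0119, 0.0858]
ee_rot: [-180.0, -0.0, 1.0]
wrist_force: [0.4, -0.2, -0.6]
grip_width: 0.006
finger_force: 0.0
```

Emit:
play_rows --steps '[{"offset":[0,0,0],"spin":0},{"offset":[0,0,0],"spin":0},{"offset":[0,0,0],"spin":0},{"offset":[0,0,0],"spin":0},{"offset":[0,0,0],"spin":0},{"offset":[0,0,0],"spin":0},{"offset":[0.7,-2.3,0],"spin":0},{"offset":[0.8,-2.3,0],"spin":0},{"offset":[0,0,0],"spin":0},{"offset":[0,0,0],"spin":0}]'

```text
clock: 5.3
ee_pos: [0.5325, 0.0335, 0.0856]
ee_rot: [180.0, 0.0, 1.1]
wrist_force: [-0.6, -1.0, -0.2]
grip_width: 0.006
finger_force: 0.0
```

Emit:
play_rows --steps '[{"offset":[0,0,0],"spin":0},{"offset":[0,0,0],"spin":0},{"offset":[0,0,0],"spin":0},{"offset":[0,0,0],"spin":0},{"offset":[0.8,-2.3,0],"spin":0},{"offset":[0.8,-2.3,0],"spin":0},{"offset":[0,0,0],"spin":0},{"offset":[0,0,0],"spin":0},{"offset":[0,0,0],"spin":0},{"offset":[0,0,0],"spin":0}]'

```text
clock: 6.55
ee_pos: [0.5478, 0.0797, 0.0858]
ee_rot: [180.0, 0.0, 1.0]
wrist_force: [-0.3, 0.6, -0.4]
grip_width: 0.008
finger_force: 0.0
```

Emit:
play_rows --steps '[{"offset":[0,0,0],"spin":0},{"offset":[0,0,0],"spin":0},{"offset":[0.8,-2.3,0],"spin":0},{"offset":[0.8,-2.3,0],"spin":0},{"offset":[0,0,0],"spin":0},{"offset":[0,0,0],"spin":0},{"offset":[0,0,0],"spin":0},{"offset":[0,0,0],"spin":0},{"offset":[0,0,0],"spin":0},{"offset":[0,0,0],"spin":0}]'

```text
clock: 7.8
ee_pos: [0.563, 0.1264, 0.0857]
ee_rot: [-180.0, 0.0, 1.0]
wrist_force: [0.6, -0.0, 0.5]
grip_width: 0.005
finger_force: 0.0
```

Emit:
play_rows --steps '[{"offset":[0,0,-2.5],"spin":0},{"offset":[0,0,-2.5],"spin":0},{"offset":[-2.1,-3.5,0],"spin":0},{"offset":[-2.1,-3.6,0],"spin":0},{"offset":[-2.1,-3.6,0],"spin":0},{"offset":[-2.1,-3.6,0],"spin":0},{"offset":[-2.1,-3.5,0],"spin":0},{"offset":[0,0,2],"spin":0},{"offset":[0,0,2],"spin":0},{"offset":[0,0,0],"spin":0}]'

```text
clock: 9.05
ee_pos: [0.454, 0.3023, 0.0947]
ee_rot: [179.9, 0.1, 1.1]
wrist_force: [0.1, 0.5, -0.1]
grip_width: 0.006
finger_force: 0.0
```

```bash
python3 - <<'E'
from h import *
import cv2
T=viewer.camera("top")[:,:,::-1][140:290,90:270]; S=viewer.camera("side")[:,:,::-1][270:420,140:320]
I=np.hstack([cv2.resize(x,(400,333),interpolation=3) for x in(T,S)])
cv2.imwrite("pics/c3.png",I)
E
```

```text
(no output)
```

View pics/c3.png

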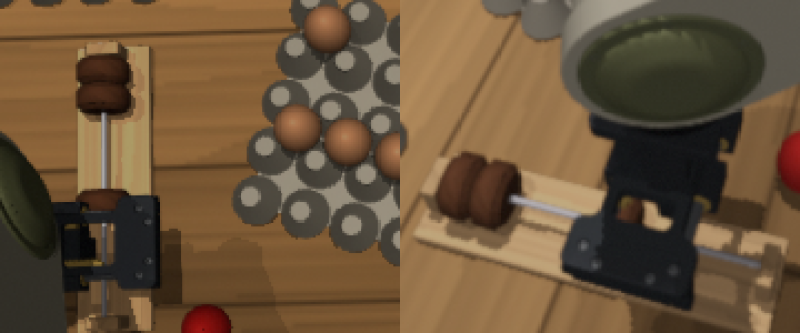

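The picture shows the fingers over the rod behind the free bead at top crop (103,200), with the counted beads ahead of it at (103,85). I'll descend beside the bead.

Emit:
play_rows --steps '[{"offset":[0,0,1.5],"spin":0},{"offset":[0,0,1.5],"spin":0},{"offset":[0,0,1],"spin":0},{"offset":[0,0,0.5],"spin":0},{"offset":[0,0,0.3],"spin":0},{"offset":[0,0,0],"spin":0},{"offset":[0.5,0,0],"spin":0},{"offset":[0.5,0,0],"spin":0},{"offset":[0,0,0],"spin":0},{"offset":[0,0,0],"spin":0}]'

```text
clock: 10.4
ee_pos: [0.4647, 0.3027, 0.0477]
ee_rot: [180.0, 0.0, 1.1]
wrist_force: [-0.6, 0.4, 0.8]
grip_width: 0.006
finger_force: 0.0
```

Emit:
play_rows --steps '[{"offset":[0.8,0,0],"spin":0},{"offset":[0.8,0,0],"spin":0},{"offset":[0.8,0,0],"spin":0},{"offset":[0.8,0,0],"spin":0},{"offset":[0.8,0,0],"spin":0},{"offset":[0.8,0,0],"spin":0},{"offset":[0.8,0,0],"spin":0},{"offset":[0.8,0,0],"spin":0},{"offset":[0.5,0,0],"spin":0},{"offset":[0.3,0,0],"spin":0}]'

```text
clock: 11.65
ee_pos: [0.537, 0.304, 0.0476]
ee_rot: [180.0, 0.0, 1.1]
wrist_force: [-1.7, 0.3, 0.4]
grip_width: 0.005
finger_force: 0.5
```

Emit:
play_rows --steps '[{"offset":[0.2,0,0],"spin":0},{"offset":[0.2,0,0],"spin":0},{"offset":[0.2,0,0],"spin":0},{"offset":[0.2,0,0],"spin":0},{"offset":[0,0,0],"spin":0},{"offset":[0,0,0],"spin":0},{"offset":[0,0,0],"spin":0},{"offset":[0,0,0],"spin":0},{"offset":[0,0,0],"spin":0},{"offset":[0,0,0],"spin":0}]'

```text
clock: 12.9
ee_pos: [0.5447, 0.3042, 0.0477]
ee_rot: [-180.0, -0.0, 1.1]
wrist_force: [0.1, 0.7, 0.5]
grip_width: 0.005
finger_force: 0.0
```

Not against the stop yet, so I'll creep on.

Emit:
play_rows --steps '[{"offset":[0.1,0,0],"spin":0},{"offset":[0.1,0,0],"spin":0},{"offset":[0.1,0,0],"spin":0},{"offset":[0.1,0,0],"spin":0},{"offset":[0.1,0,0],"spin":0},{"offset":[0,0,0],"spin":0},{"offset":[0,0,0],"spin":0},{"offset":[0,0,0],"spin":0},{"offset":[0,0,0],"spin":0},{"offset":[0,0,0],"spin":0}]'

```text
clock: 14.15
ee_pos: [0.5497, 0.3043, 0.0477]
ee_rot: [-180.0, -0.0, 1.1]
wrist_force: [0.4, 0.7, -0.7]
grip_width: 0.003
finger_force: 0.0
```

```bash
python3 - <<'E'
from h import *
import cv2
T=viewer.camera("top")[:,:,::-1][140:290,90:270]; S=viewer.camera("side")[:,:,::-1][270:420,140:320]
I=np.hstack([cv2.resize(x,(400,333),interpolation=3) for x in(T,S)])
cv2.imwrite("pics/c4.png",I)
E
```

```text
(no output)
```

View pics/c4.png

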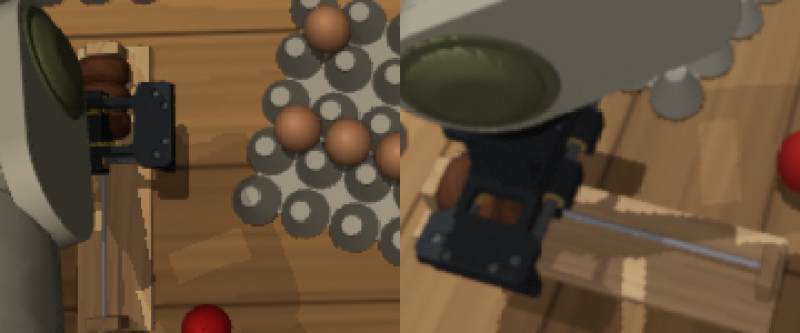

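The free bead's gap can't be read past the hand, so I'll creep on until the force shows the stop.

Emit:
play_rows --steps '[{"offset":[0.1,0,0],"spin":0},{"offset":[0,0,0],"spin":0},{"offset":[0.1,0,0],"spin":0},{"offset":[0,0,0],"spin":0},{"offset":[0.1,0,0],"spin":0},{"offset":[0,0,0],"spin":0},{"offset":[0,0,0],"spin":0},{"offset":[0,0,0],"spin":0},{"offset":[0,0,0],"spin":0},{"offset":[0,0,0],"spin":0}]'

```text
clock: 15.5
ee_pos: [0.5504, 0.3044, 0.0475]
ee_rot: [179.9, 0.3, 1.1]
wrist_force: [-13.5, -1.8, 7.8]
grip_width: 0.004
finger_force: 7.1
```

It is against the stop (13 N, with no further advance). I'll back off, lift and look.

Emit:
play_rows --steps '[{"offset":[-0.3,0,0],"spin":0},{"offset":[-0.5,0,0],"spin":0},{"offset":[-1.5,0,0],"spin":0},{"offset":[-2,0,0],"spin":0},{"offset":[-3,0,0],"spin":0},{"offset":[-3,0,-1],"spin":0},{"offset":[-2,0,-4],"spin":0},{"offset":[0,0,-5],"spin":0},{"offset":[0,0,-5],"spin":0},{"offset":[0,0,0],"spin":0}]'

```text
clock: 16.75
ee_pos: [0.4312, 0.3027, 0.2013]
ee_rot: [-179.8, -0.4, 1.1]
wrist_force: [-0.5, -0.5, -0.1]
grip_width: 0.005
finger_force: 0.0
```

```bash
python3 - <<'E'
from h import *
import cv2
I=np.hstack([cv2.resize(x,(400,333),interpolation=3) for x in(viewer.camera("top")[:,:,::-1][120:270,90:270],viewer.camera("side")[:,:,::-1][270:420,140:320])])
cv2.imwrite("pics/c5.png",I)
E
```

```text
(no output)
```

View pics/c5.png

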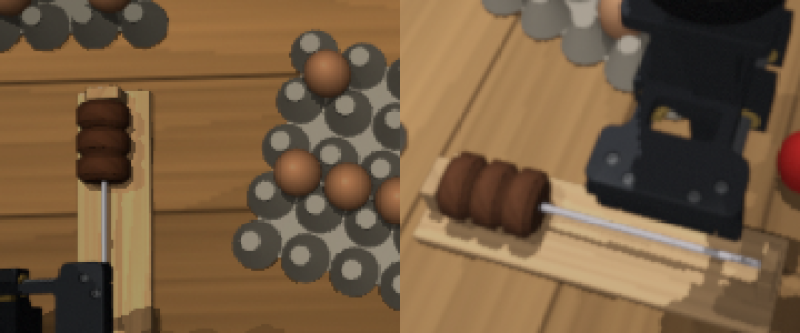

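All three beads now stand together at top crop (103,113), (103,140) and (103,167). The hand is clear of the tally, and the eggs have not moved.

```bash
python3 -c "
from plant import robot
print(robot.sign_off())"
```

```text
the job is handed in; nothing more can be done
None
```

I pointed at all five eggs in order from the end farther from the tally, pushed the free bead up against the two counted beads and let go of it, and handed the job in; no contact with any egg showed in the force readings, and no verdict came back.

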